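Lock the shaker's tube tray with the quarter-turn toggle

TASK

Take the toggle pin from its parking stand, pass its cross head down through the narrow slot in the shaker's foot block, press it down against the spring, turn it a quarter turn and let the spring lift it into its catch, so that it stands upright, locked across the slot. The carriage may have stopped anywhere in its short stroke, so find the slot by feel, gently: never lean hard on the shaker.

Things in the scene. Friction and masses are not known exactly. Their poses are not given: they have to be found in the camera images.
- toggle: Loose toggle pin, 56 mm tall, 80 g, upright in the stand. Origin: middle of the cross head's underside, z up, x along the head. Steel head 34 (x) x 8 (y) x 6 mm high; shank 7.2 mm thick to z=22; collar 26 mm across, z=22-26; black handle bar 40 (x) x 12 (y), z=26-56, parallel to the head: pinch it across y from above, firmly. A half turn about z makes no difference.
- stand: Fixed grey parking block 84 (x) x 60 (y) x 30 mm, origin at the centre of its underside. A 42 (x) x 16 (y) mm pocket, 26 mm deep, in its top holds the toggle's head, the toggle's collar resting on the block's top; lift the toggle straight up by at least 25 mm to clear it.
- shaker: Fixed shaker, white housing 190 (x) x 262 (y) mm, origin at the centre of its underside, z up, black knob on its front (-x). On top an aluminium carriage (stroke along y) carries a tube rack (top 94 mm above the table, near edge 70 mm behind the slot, in +x) and, in front, a square foot block 62 x 62 mm with a flat top 60 mm above the table. The slot is in that block.
- lock_point (a point): Fixed point on the shaker, axes as the shaker's, level with the foot block's top: the slot's centre when the carriage is at its -y end stop. It has stopped 5 to 29 mm from there towards +y (unmeasured) and stays put when pushed. The slot goes with it: 38 mm long along x, 11 mm wide along y, through 6 mm lips, with 3 mm ridges under them (undersides 9 mm below the top).
- plate_level (a point): 8 mm below lock_point: height of the top of the flat sprung plate under the slot. It resists with about 2 N at first touch and 0.9 N per mm more, and stops after 11 mm. The head is free to turn, either way, only while its underside is 15 to 19 mm below the foot block's top (8 to 12 N).
- catch_level (a point): 12 mm below lock_point: height of the head's underside when locked. A 14 mm wide catch groove between the ridges runs along the shaker's y under the slot's middle; its roof is the lips' underside, 6 mm below the top. A head turned a quarter turn and let up is lifted into it by the spring and held; one not turned far enough catches under the ridges (15 mm) or is pushed back out.
There are look-alikes about, which are no part of the job. Leave any blue, orange or purple look-alike of the toggle alone.

How it is judged:
By the outcome, as a careful person would: the job done as asked, in the order asked, and still so for the second after the job is handed in, with the robot touching nothing.
It also fails if it takes over 58 s, if anything falls off the work surface, if the arm or the gripper's body presses on something with over 40 N, if the wrist force passes 120 N, or if a joint passes its speed limit or range.

ROBOT

A 6-joint arm with a two-finger parallel gripper is mounted at the origin on a cart in front of the work surface, level with it; the furniture and walls round the work are solid. World frame = base frame: x ahead of the robot, y to its left, z up, the work surface at z = 0. Lengths are in m, angles in rad, forces in N, time in s.
With the tool pointing down it reaches from about 0.325 to 0.85 m from the base axis. Payload 4.4 kg.
Tool frame: the origin (TCP) lies at the very end of the fingers, on their centre line; the grasp point (between the pads) lies 19 mm behind it (robot.hold_point_z is the distance from the TCP to the grasp point, in m); x points along the fingers, y is the direction in which the jaws open and shut, and the axes are right-handed (so a half turn about x gives the same grasp; the last joint's range is limited). The gripper opens to 94 mm and grips with 3 to 60 N. Pads are 16 mm wide; open, the fingers measure 119 mm over their backs; the gripper's body (75 mm by 177 mm) begins 78 mm behind the grasp point.
Start: joints at [1.105, 0.207, 1.542, -0, 1.393, -0.15], TCP at [0.178, 0.547, 0.205] pointing down, gripper open.
Joint ranges: [-2.73, 2.73], [-0.86, 2.22], [0.23, 2.46], [-1.11, 4.25], [0.08, 2.63], [-2.82, 2.82]. Speed limits (rad/s): [2.79, 2.79, 3.14, 3.14, 3.14, 3.14].

INTERFACE

Orientations are given as a 3x3 rotation matrix whose columns are the frame's x, y, z axes.
In Python, from plant import robot gives the robot as it stands.
- The arm moves only by the shell command python3 -m crank 'ROWS' [FORCE]. ROWS is JSON, a list of rows, each an object with "angular": the turn, a rotation vector about the tool's x, y, z in units of 6 degrees (1.0 is 6 degrees), a list of three; "offset": the shift along the tool's x, y, z in units of 25 mm (1.0 is 25 mm), a list of three; "grip": the finger opening in mm, from 0 to 94. A call has 1 to 5 rows; each row shifts and turns the commanded pose from where the row before left it, along the tool's axes as they then stand; what a row does not reach is not made up. A row lasts 1/12 s, in which the tool goes at most 41.7 mm and 7.16 degrees, less where a joint would pass 70% of its speed; a pose out of reach is approached as far as the arm can. A call is refused whole if a number of a shift passes 1 or a number of a turn 1, either way. A call with a gripper value outside its range is refused whole. The fingers move at their own pace and stop on an object; FORCE is the grip in N (left out, the last holds). Time passes only in rows, so rows that do not move let the fingers close. It gives the time, the measured TCP pose, the force and the opening at its end, in the units of the state.
- robot.get_obs(): the state, without advancing time (a new reading comes with each control period).
- robot.snapshot(name): name is "side" or "top"; returns the picture (480x640x3 uint8, red, green, blue); there is no depth.
- robot.get_calibration(name): a dict with "intrinsics" (3x3 intrinsics, pixels), "rvec" (rotation vector, rad) and "tvec" (3), from world to camera coordinates, as OpenCV has them. Camera axes: x right, y down, z forward; pixel columns grow to the right and rows downward; lengths in m; the calibration is good to about 2 mm. A picture is of the moment at which its call begins. get_calibration takes no time and is no camera call.
- robot.finish_job(): hands the job in, once; it reports no verdict.
The state is a dict: "time_s": time; "joint_positions": joint angles; "qvel": joint speeds; "joint_torque": joint torques, N m; "tcp_pos": TCP position; "tool_rot": TCP orientation; "contact_force": force on the tool from outside, world axes, zero at the start; "ft_torque": the same for the moment, N m; "width": finger opening in m.
Only numpy, scipy, OpenCV 4.12 (cv2) and the standard library are available. Lean on these libraries where they do the work, as an engineer would, in place of code of your own. Each camera call takes 0.05 s, during which the arm holds its last target.

## Working session

There is one attempt and no reset: what is moved stays moved. The work goes in short steps, Python scripts to look and compute and a shell command to move; the robot and the scene stay as the last step left them, time stands still between calls to the robot, and variables do not carry over. Pictures are saved under pics/ and viewed, and the job is handed in when it is done.

```bash
ls; mkdir -p pics
python3 - <<'E'
from plant import robot
import cv2
o=robot.get_obs()
for k,v in o.items(): print(k,v)
print(robot.hold_point_z)
for n in("side","top"):
    print(n,robot.get_calibration(n))
    cv2.imwrite(f"pics/{n}0.png",robot.snapshot(n)[:,:,::-1])
E
```

```text
pics
time_s 0.0
joint_positions [ 1.10547562e+00  2.07453696e-01  1.54291426e+00  1.40678678e-06
  1.39347504e+00 -1.50482333e-01]
qvel [-0.00035912 -0.00020494 -0.00093881 -0.00047208  0.00059185  0.00254383]
joint_torque [-1.80117304e-04 -3.70877981e+01 -2.81415868e+01  6.97089778e-02
  3.63571860e-02 -1.75804116e-04]
tcp_pos [0.17769966 0.54602529 0.2042905 ]
tool_rot [[-1.01098721e-03  3.09661907e-01  9.50846192e-01]
 [-2.01045919e-03  9.50844127e-01 -3.09663372e-01]
 [-9.99997468e-01 -2.22470317e-03 -3.38728624e-04]]
contact_force [ 0.70118516  0.24866005 -0.10912905]
ft_torque [ 0.01659933 -0.00530253 -0.03614443]
width 0.09421364927757948
0.0188
side {'intrinsics': array([[488.76025502,   0.        , 317.9995601 ],
       [  0.        , 488.76025502, 239.98360895],
       [  0.        ,   0.        ,   1.        ]]), 'rvec': array([ 1.94228128, -0.37783543,  0.26633567]), 'tvec': array([-0.46806038,  0.14647731,  0.75575915])}
top {'intrinsics': array([[459.7836961 ,   0.        , 321.15259477],
       [  0.        , 459.7836961 , 240.86559875],
       [  0.        ,   0.        ,   1.        ]]), 'rvec': array([ 2.12101318, -2.16108742,  0.17509225]), 'tvec': array([0.03048383, 0.546248  , 0.86351808])}
```

View pics/side0.png

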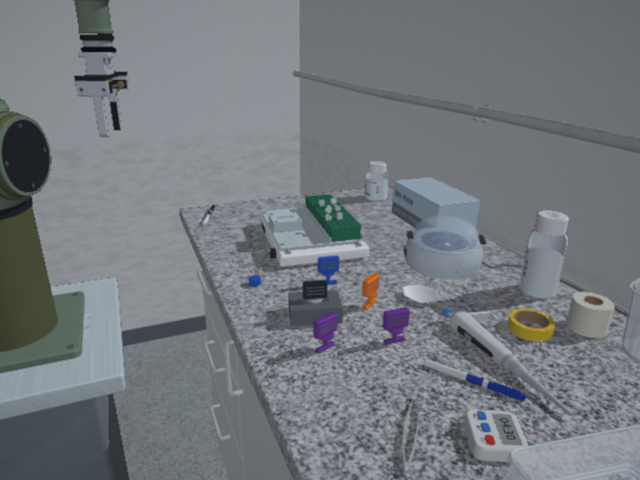

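View pics/top0.png

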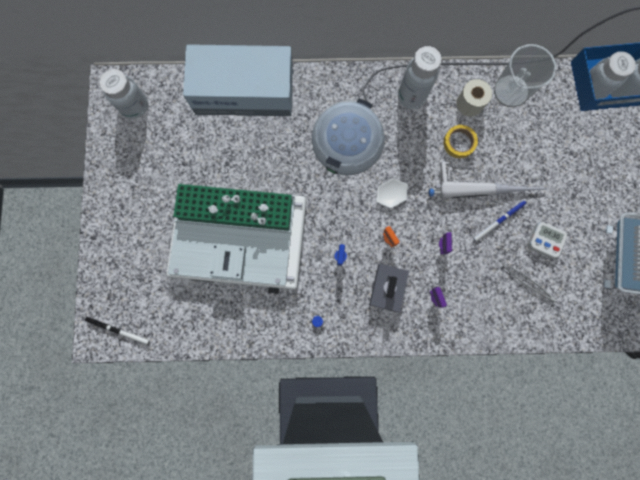

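Candidates for the toggle in the top view:
- black one in the grey stand (391,287), side view (315,290)
- blue (341,255)
- orange (391,237)
- purple (447,243) and (439,297)

By the description it is the black one in the stand. The foot block with its slot is at top (227,260). I'll check both in close crops.

Run:
```python
import cv2,numpy as np
t=cv2.imread("pics/top0.png");s=cv2.imread("pics/side0.png")
def crop(im,x,y,w,h,f,n):
    cv2.imwrite(n,cv2.resize(im[y:y+h,x:x+w],None,fx=f,fy=f,interpolation=cv2.INTER_CUBIC))
crop(t,360,255,60,65,9,"pics/c_stand_top.png")
crop(t,160,175,160,120,5,"pics/c_shk_top.png")
crop(s,280,270,70,60,9,"pics/c_stand_side.png")
crop(s,250,185,130,90,6,"pics/c_shk_side.png")
```

```text
(no output)
```

View pics/c_stand_top.png

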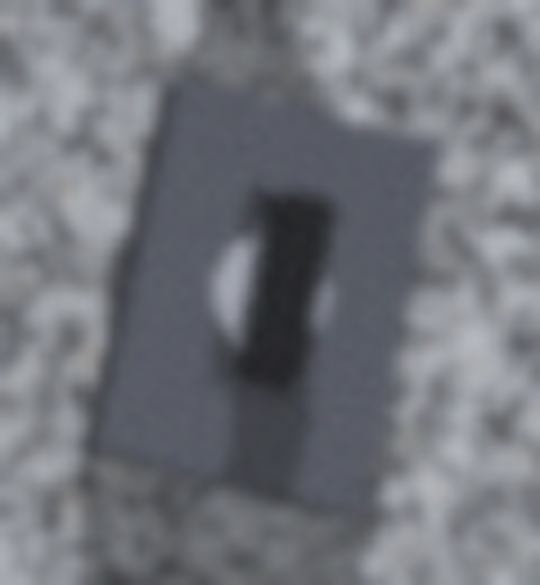

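View pics/c_shk_top.png

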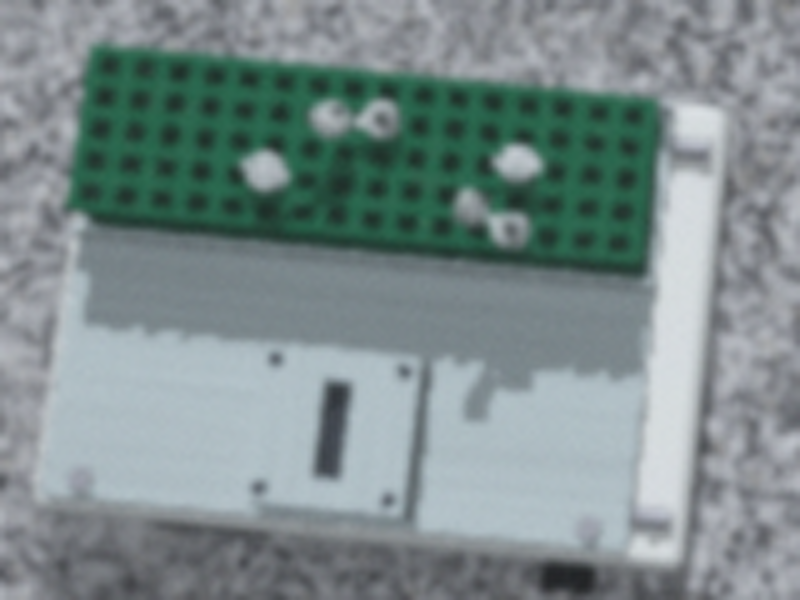

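View pics/c_stand_side.png

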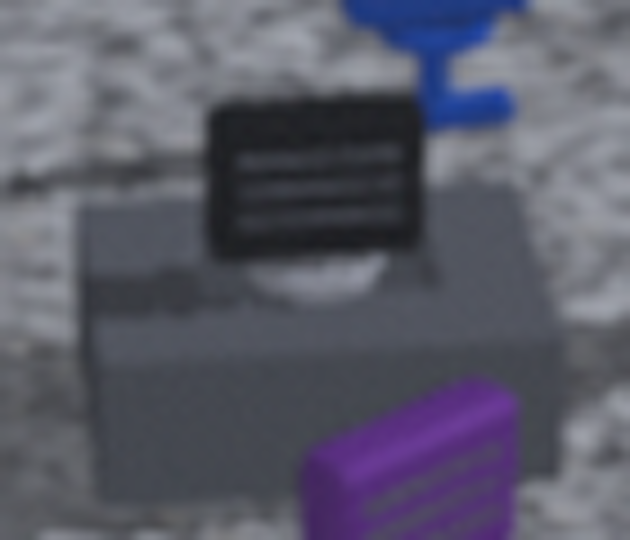

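View pics/c_shk_side.png

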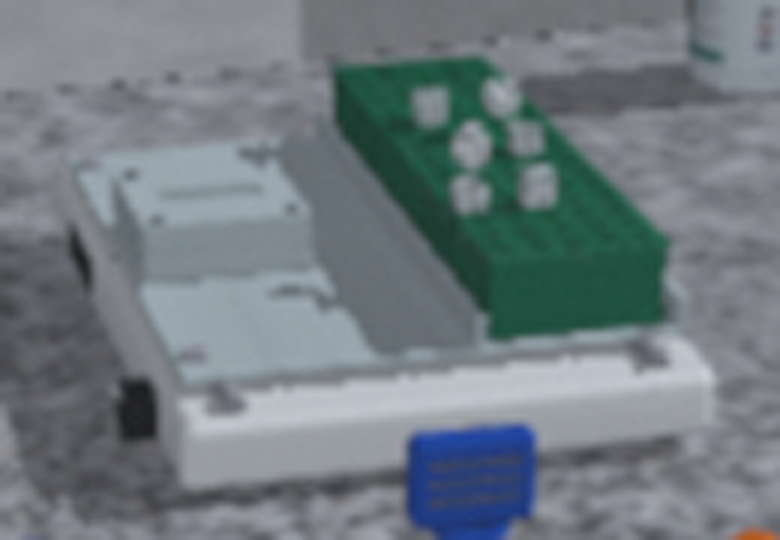

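Top crop: black handle on a white collar in the grey stand, with handle corners at about (388,276), (397,277), (393,298), (386,297). The slot is open and visible, with its centre at about (226.4,261). Next I'll measure from both views.

```bash
cat > h.py <<'E'
import cv2,numpy as np
from plant import robot
C={n:robot.get_calibration(n) for n in("side","top")}
def proj(n,P):
    c=C[n];return cv2.projectPoints(np.asarray(P,float).reshape(-1,3),c["rvec"],c["tvec"],c["intrinsics"],None)[0][:,0]
def ray(n,uv):
    c=C[n];R=cv2.Rodrigues(c["rvec"])[0]
    d=R.T@np.linalg.inv(c["intrinsics"])@np.array([uv[0],uv[1],1.]);return -R.T@c["tvec"],d/np.linalg.norm(d)
def tri(a,b):
    (p,d),(q,e)=ray("top",a),ray("side",b)
    s=np.linalg.lstsq(np.c_[d,-e],q-p,rcond=None)[0]
    A=p+s[0]*d;B=q+s[1]*e;return (A+B)/2,np.linalg.norm(A-B)
def onz(n,uv,z):
    p,d=ray(n,uv);return p+d*(z-p[2])/d[2]
E
python3 - <<'E'
from h import *
from scipy.optimize import least_squares, minimize
for n in C: print(n,ray(n,(320,240))[0])
t=lambda x,y:(360+x/9,255+y/9)
s=lambda x,y:(280+x/9,270+y/9)
T=lambda x,y:(160+x/5,175+y/5)
S=lambda x,y:(250+x/6,185+y/6)
# stand top corners
print("stand corners @30mm top:",[onz("top",t(*c),.03).round(4) for c in((175,78),(438,145),(372,515),(92,455))])
print("slot top corners@60",[onz("top",T(*c),.06).round(4) for c in((325,380),(352,381),(338,478),(314,476))])
print("slot side @60",[onz("side",S(*c),.06).round(4) for c in((160,193),(262,187))])
print("slot tri",tri(T(332.5,429),S(211,190)))
print("foot block top, corners",[onz("top",T(*c),.06).round(4) for c in((270,345),(422,360),(405,520),(258,508))])
print("shaker housing rt edge etc", [onz("top",T(*c),.05).round(4) for c in((640,550),(85,225),(40,500),(650,270))])
# silhouettes of handle
ims={n:cv2.imread(f"pics/{n}0.png") for n in C}
box={"top":(380,270,405,305),"side":(298,276,332,304)}
M={}
for n,(a,b,c,d) in box.items():
    g=ims[n].max(2).astype(float); m=np.zeros(g.shape,bool)
    m[b:d,a:c]=g[b:d,a:c]<62
    M[n]=m
    print(n,m.sum(),[v.mean() for v in np.nonzero(m)[::-1]])
def sil(p,n,k=8):
    x,y,z,a=p
    P=np.array([[i*20,j*6,h] for i in(-1,1) for j in(-1,1) for h in(26,56)])/1000
    R=np.array([[np.cos(a),-np.sin(a),0],[np.sin(a),np.cos(a),0],[0,0,1]])
    uv=proj(n,P@R.T+[x,y,z])
    x0,y0,x1,y1=box[n]
    h=cv2.convexHull((((uv-[x0,y0]+.5)*k-.5)*16).round().astype(np.int32))
    m=np.zeros(((y1-y0)*k,(x1-x0)*k),np.float32);cv2.fillConvexPoly(m,h,1.,shift=4)
    return cv2.resize(m,(x1-x0,y1-y0),interpolation=cv2.INTER_AREA)
G={}
def soft(n):
    x0,y0,x1,y1=box[n]
    g=ims[n].max(2).astype(float)[y0:y1,x0:x1]
    return np.clip((90-g)/(90-35),0,1)
def cost(p): 
    p=np.array([p[0]/1000,p[1]/1000,p[2]/1000,p[3]])
    return sum(((sil(p,n)-soft(n))**2).sum() for n in C)
c0=onz("top",(391,287),.06)
best=None
for a in np.linspace(-.6,.6,7):
    r=minimize(cost,[c0[0]*1e3,c0[1]*1e3,4,a],method="Nelder-Mead",options=dict(initial_simplex=np.array([[0,0,0,0],[6,0,0,0],[0,6,0,0],[0,0,6,0],[0,0,0,.2]])+[c0[0]*1e3,c0[1]*1e3,4,a]))
    if best is None or r.fun<best.fun: best=r
print(best.x,best.fun)
E
```

```text
side [ 0.18407316 -0.76817606  0.43327892]
top [0.40375904 0.02596442 0.93876733]
stand corners @30mm top: [array([ 0.5008, -0.0947,  0.03  ]), array([ 0.485 , -0.1521,  0.03  ]), array([ 0.4048, -0.1338,  0.03  ]), array([ 0.4188, -0.0735,  0.03  ])]
slot top corners@60 [array([0.5277, 0.206 , 0.06  ]), array([0.5271, 0.1956, 0.06  ]), array([0.4897, 0.2005, 0.06  ]), array([0.4907, 0.2097, 0.06  ])]
slot side @60 [array([0.4907, 0.2029, 0.06  ]), array([0.528 , 0.1957, 0.06  ])]
slot tri (array([0.50960402, 0.20290603, 0.05867856]), np.float64(0.0016787483131227325))
foot block top, corners [array([0.5417, 0.2274, 0.06  ]), array([0.5348, 0.1687, 0.06  ]), array([0.4732, 0.1748, 0.06  ]), array([0.4788, 0.2309, 0.06  ])]
shaker housing rt edge etc [array([0.4607, 0.0858, 0.05  ]), array([0.5925, 0.3034, 0.05  ]), array([0.4843, 0.3175, 0.05  ]), array([0.5704, 0.0811, 0.05  ])]
top 132 [np.float64(391.0833333333333), np.float64(287.2348484848485)]
side 352 [np.float64(314.46875), np.float64(289.24715909090907)]
[ 4.53009375e+02 -1.12568444e+02  4.81586509e+00 -3.34225733e-01] 116.79091796875001
```

```bash
cat > ov.py <<'E'
from h import *
def hull(p):
    x,y,z,a=p
    P=np.array([[i*20,j*6,h] for i in(-1,1) for j in(-1,1) for h in(26,56)])/1000
    R=np.array([[np.cos(a),-np.sin(a),0],[np.sin(a),np.cos(a),0],[0,0,1]])
    return P@R.T+[x,y,z]
E=[(0,1),(2,3),(4,5),(6,7),(0,2),(1,3),(4,6),(5,7),(0,4),(1,5),(2,6),(3,7)]
out=[]
for p in [(.453,-.1125,.0048,-.334),(.453,-.1125,.004,-.22)]:
  for n,b in (("top",(375,265,35,35)),("side",(295,275,40,32))):
    im=cv2.imread(f"pics/{n}0.png")[b[1]:b[1]+b[3],b[0]:b[0]+b[2]]
    f=9;im=cv2.resize(im,(360,280),interpolation=cv2.INTER_CUBIC)
    sx,sy=360/b[2],280/b[3]
    uv=(proj(n,hull(p))-[b[0],b[1]]+.5)*[sx,sy]
    for i,j in E: cv2.line(im,tuple(int(v) for v in uv[i]),tuple(int(v) for v in uv[j]),(0,255,0),1)
    out.append(im)
cv2.imwrite("pics/ov.png",np.vstack([np.hstack(out[:2]),np.hstack(out[2:])]))
E
python3 ov.py
```

```text
(no output)
```

View pics/ov.png

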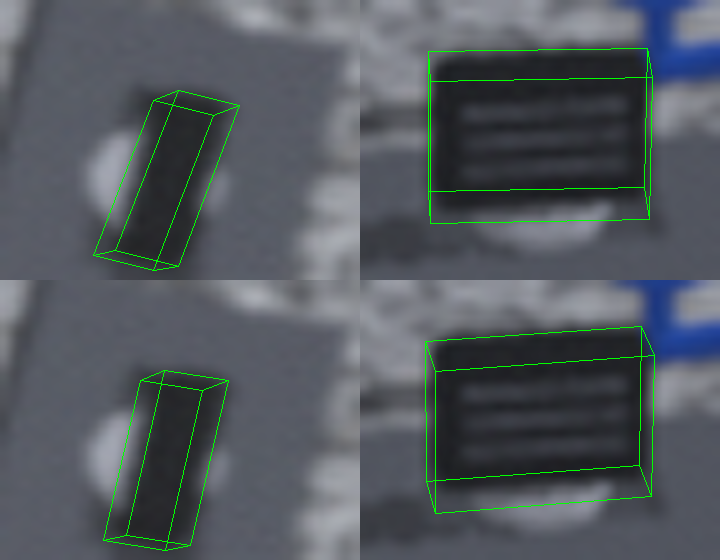

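```bash
cat > ov2.py <<'E'
from h import *
import sys
def boxp(p,lx,ly,z0,z1):
    x,y,z,a=p
    P=np.array([[i*lx/2,j*ly/2,h] for i in(-1,1) for j in(-1,1) for h in(z0,z1)])/1000
    R=np.array([[np.cos(a),-np.sin(a),0],[np.sin(a),np.cos(a),0],[0,0,1]])
    return P@R.T+[x,y,z]
E=[(0,1),(2,3),(4,5),(6,7),(0,2),(1,3),(4,6),(5,7),(0,4),(1,5),(2,6),(3,7)]
def draw(n,b,f,items,src,gain=1.0):
    im=cv2.imread(src)[b[1]:b[1]+b[3],b[0]:b[0]+b[2]]
    im=np.clip(im*gain,0,255).astype(np.uint8)
    im=cv2.resize(im,None,fx=f,fy=f,interpolation=cv2.INTER_CUBIC)
    for P,col in items:
        uv=(proj(n,P)-[b[0],b[1]]+.5)*f
        for i,j in E: cv2.line(im,tuple(int(v*16) for v in uv[i]),tuple(int(v*16) for v in uv[j]),col,1,cv2.LINE_AA,4)
    return im
if __name__=="__main__":
    st=(.4524,-.1135,0,-.235); tg=(.4524,-.1135,.008,-.2)
    it=[(boxp(st,84,60,0,30),(0,255,255)),(boxp(tg,40,12,26,56),(0,255,0))]
    a=draw("top",(364,258,54,60),9,it,"pics/top0.png",1.8);b=draw("side",(282,272,66,56),9,it,"pics/side0.png",1.8)
    cv2.imwrite("pics/ova.png",a);cv2.imwrite("pics/ovb.png",b)
E
python3 ov2.py
```

```text
(no output)
```

View pics/ova.png

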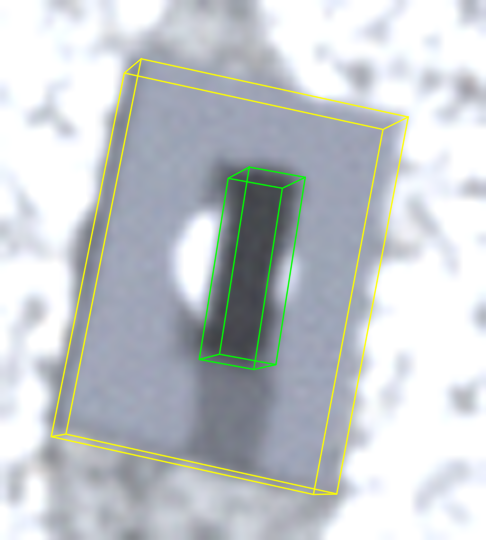

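View pics/ovb.png

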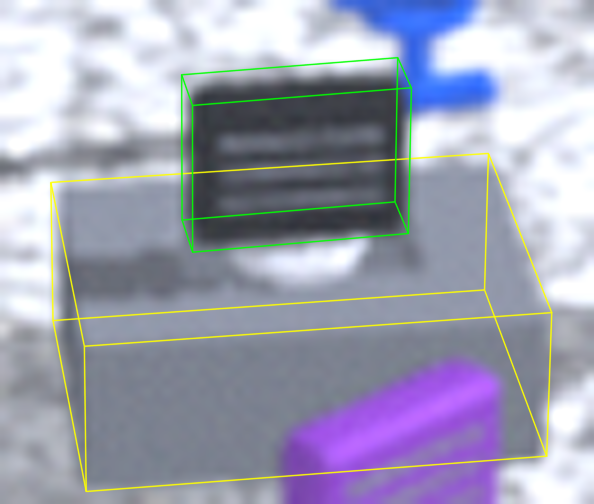

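Both views agree to about 1 mm: toggle at about (0.452, -0.1125), yaw about -0.2, handle top about 64 mm. The stand and heights match too. Starting the traverse.

```bash
python3 -m crank '[{"angular":[0,0,0],"offset":[0,-1,0.85],"grip":60},{"angular":[0,0,0],"offset":[0,-1,0.85],"grip":60},{"angular":[0,0,0],"offset":[0,-1,0.85],"grip":60},{"angular":[0,0,0],"offset":[0,-1,0.85],"grip":60},{"angular":[0,0,0],"offset":[0,-1,0.85],"grip":60}]' 30
python3 -m crank '[{"angular":[0,0,0],"offset":[0,-1,0.85],"grip":60},{"angular":[0,0,0],"offset":[0,-1,0.85],"grip":60},{"angular":[0,0,0],"offset":[0,-1,0.85],"grip":60},{"angular":[0,0,0],"offset":[0,-1,0.85],"grip":60},{"angular":[0,0,0],"offset":[0,-1,0.85],"grip":60}]'
```

```text
time_s: 0.52
tcp_pos: [0.2403, 0.3933, 0.2048]
tool_rot: [[-0.001, 0.309, 0.951], [-0.001, 0.951, -0.309], [-1.0, -0.001, -0.0]]
contact_force: [0.9, -0.5, 1.0]
width: 0.0641
time_s: 0.93
tcp_pos: [0.3026, 0.2417, 0.2051]
tool_rot: [[-0.0, 0.309, 0.951], [-0.0, 0.951, -0.309], [-1.0, -0.0, -0.0]]
contact_force: [0.1, -0.0, 0.4]
width: 0.0598
```

```bash
cat > to.py <<'E'
# usage: to.py x y z jawdeg -> remaining in tool units, total
from h import *
import sys
x,y,z,j=map(float,sys.argv[1:])
o=robot.get_obs();R=o["tool_rot"];p=o["tcp_pos"]
d=R.T@(np.array([x,y,z])-p)/.025
cur=np.degrees(np.arctan2(R[1,1],R[0,1]));dj=(j-cur+90)%180-90
print("t",round(o["time_s"],2),"p",p.round(4),"jaw",cur.round(2),"offset units",d.round(3),"ang x units",round(-dj/6,3),"F",o["contact_force"].round(2),"w",round(o["width"]*1e3,1),"tilt",R[:2,0].round(4),"q",o["joint_positions"].round(2))
E
python3 to.py .452 -.1125 .15 78.5
```

```text
t 0.93 p [0.3026 0.2417 0.2051] jaw 71.99 offset units [  2.206 -11.625  10.064] ang x units -1.084 F [ 0.14 -0.03  0.36] w 59.8 tilt [-0.0003 -0.0002] q [ 0.45 -0.22  1.96 -0.    1.4  -0.81]
```

```bash
python3 -m crank '[{"angular":[0,0,0],"offset":[0,-1,0.86],"grip":60},{"angular":[0,0,0],"offset":[0,-1,0.86],"grip":60},{"angular":[0,0,0],"offset":[0,-1,0.86],"grip":60},{"angular":[0,0,0],"offset":[0,-1,0.86],"grip":60},{"angular":[0,0,0],"offset":[0.2,-1,0.86],"grip":60}]'
python3 -m crank '[{"angular":[0,0,0],"offset":[0.4,-1,0.86],"grip":60},{"angular":[0,0,0],"offset":[0.4,-1,0.86],"grip":60},{"angular":[0,0,0],"offset":[0.4,-1,0.86],"grip":60},{"angular":[0,0,0],"offset":[0.4,-1,0.86],"grip":60},{"angular":[0,0,0],"offset":[0.4,-1,0.86],"grip":60}]'
python3 -m crank '[{"angular":[0,0,0],"offset":[0,-1,0.86],"grip":60},{"angular":[0,0,0],"offset":[0,-0.62,0.6],"grip":60},{"angular":[-0.54,0,0],"offset":[0,0,0],"grip":60},{"angular":[-0.54,0,0],"offset":[0,0,0],"grip":60},{"angular":[0,0,0],"offset":[0,0,0],"grip":60}]'; python3 to.py .452 -.1125 .15 78.5
```

```text
time_s: 1.35
tcp_pos: [0.367, 0.0895, 0.2011]
tool_rot: [[0.002, 0.31, 0.951], [0.0, 0.951, -0.31], [-1.0, 0.001, 0.002]]
contact_force: [0.7, 1.0, -0.4]
width: 0.0604
time_s: 1.77
tcp_pos: [0.4297, -0.0626, 0.1497]
tool_rot: [[-0.0, 0.31, 0.951], [0.0, 0.951, -0.31], [-1.0, 0.0, -0.0]]
contact_force: [0.6, 0.7, 0.1]
width: 0.0599
time_s: 2.18
tcp_pos: [0.4515, -0.1113, 0.1498]
tool_rot: [[-0.001, 0.201, 0.98], [0.001, 0.98, -0.201], [-1.0, 0.0, -0.001]]
contact_force: [-0.6, -0.3, -0.1]
width: 0.0601
t 2.18 p [ 0.4515 -0.1113  0.1498] jaw 78.43 offset units [-0.008 -0.045  0.03 ] ang x units -0.012 F [-0.62 -0.3  -0.07] w 60.1 tilt [-0.0013  0.0006] q [-0.43  0.03  1.86  0.    1.25 -1.8 ]
```

```bash
python3 -m crank '[{"angular":[0,0,0],"offset":[0.8,-0.045,0.03],"grip":45},{"angular":[0,0,0],"offset":[0.8,0,0],"grip":45},{"angular":[0,0,0],"offset":[0.8,0,0],"grip":45},{"angular":[0,0,0],"offset":[0,0,0],"grip":45}]'
python3 - <<'E'
from h import *
a=robot.snapshot("top")[:,:,::-1];b=robot.snapshot("side")[:,:,::-1]
cv2.imwrite("pics/top1.png",a);cv2.imwrite("pics/side1.png",b)
A=cv2.resize(a[250:330,350:430],None,fx=5,fy=5,interpolation=cv2.INTER_CUBIC)
B=cv2.resize(b[250:330,275:355],None,fx=5,fy=5,interpolation=cv2.INTER_CUBIC)
cv2.imwrite("pics/c1.png",np.hstack([A,B]))
E
python3 to.py .452 -.1125 .039 78.5
```

```text
time_s: 2.52
tcp_pos: [0.4487, -0.1103, 0.0866]
tool_rot: [[-0.008, 0.201, 0.979], [0.004, 0.98, -0.201], [-1.0, 0.002, -0.008]]
contact_force: [-1.4, 0.1, 0.2]
width: 0.0453
t 2.62 p [ 0.4516 -0.1115  0.0899] jaw 78.42 offset units [ 2.037 -0.036  0.03 ] ang x units -0.013 F [ 0.25 -1.08  0.16] w 44.9 tilt [-0.0021  0.0009] q [-0.43  0.11  1.91 -0.    1.12 -1.8 ]
```

View pics/c1.png

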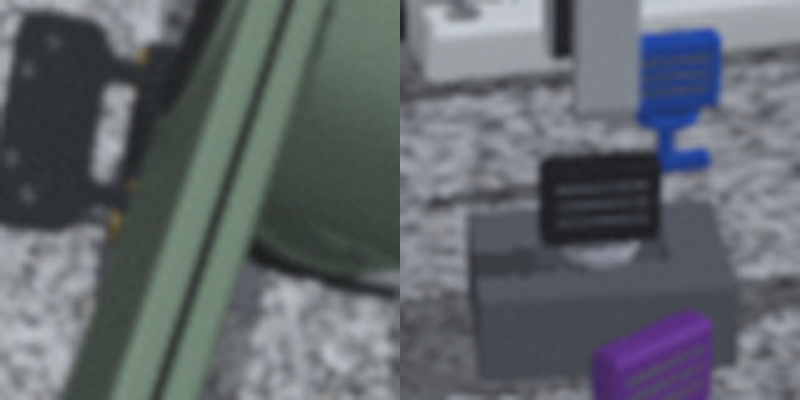

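```bash
python3 -m crank '[{"angular":[0,0,0],"offset":[0.8,-0.03,0.02],"grip":45},{"angular":[0,0,0],"offset":[0.8,0,0],"grip":45},{"angular":[0,0,0],"offset":[0.43,0,0],"grip":45},{"angular":[0,0,0],"offset":[0,0,0],"grip":45},{"angular":[0,0,0],"offset":[0,0,0],"grip":45}]'; python3 to.py .452 -.1125 .039 78.5
python3 -m crank '[{"angular":[0,0,0],"offset":[0,0,0],"grip":0},{"angular":[0,0,0],"offset":[0,0,0],"grip":0},{"angular":[0,0,0],"offset":[0,0,0],"grip":0},{"angular":[0,0,0],"offset":[0,0,0],"grip":0},{"angular":[0,0,0],"offset":[0,0,0],"grip":0}]' 45;  python3 to.py .452 -.1125 .039 78.5
```

```text
time_s: 3.03
tcp_pos: [0.453, -0.113, 0.0402]
tool_rot: [[0.0, 0.2, 0.98], [-0.0, 0.98, -0.2], [-1.0, -0.0, 0.0]]
contact_force: [1.2, 0.2, 0.7]
width: 0.0449
t 3.03 p [ 0.453  -0.113   0.0402] jaw 78.44 offset units [ 0.049  0.012 -0.044] ang x units -0.01 F [1.2  0.21 0.69] w 44.9 tilt [ 0.0001 -0.0001] q [-0.43  0.19  1.94 -0.    1.01 -1.8 ]
time_s: 3.45
tcp_pos: [0.4531, -0.1131, 0.0402]
tool_rot: [[0.001, 0.2, 0.98], [-0.0, 0.98, -0.2], [-1.0, -0.0, 0.001]]
contact_force: [0.1, 0.2, -0.4]
width: 0.0151
t 3.45 p [ 0.4531 -0.1131  0.0402] jaw 78.44 offset units [ 0.048  0.015 -0.049] ang x units -0.01 F [ 0.07  0.18 -0.39] w 15.1 tilt [ 0.0009 -0.0004] q [-0.43  0.19  1.94  0.    1.   -1.8 ]
```

```bash
python3 -m crank '[{"angular":[0,0,0],"offset":[0,0,0],"grip":0},{"angular":[0,0,0],"offset":[0,0,0],"grip":0},{"angular":[0,0,0],"offset":[0,0,0],"grip":0},{"angular":[0,0,0],"offset":[0,0,0],"grip":0}]' 45;  python3 to.py .452 -.1125 .039 78.5
python3 -m crank '[{"angular":[0,0,0],"offset":[-0.3,0,0],"grip":0},{"angular":[0,0,0],"offset":[-0.8,0,0],"grip":0},{"angular":[0,0,0],"offset":[-0.8,0,0],"grip":0},{"angular":[0,0,0],"offset":[-0.8,0,0],"grip":0},{"angular":[0,0,0],"offset":[-0.8,0,0],"grip":0}]'
python3 -m crank '[{"angular":[0,0,0],"offset":[-0.8,0,0],"grip":0},{"angular":[0,0,0],"offset":[0,0,0],"grip":0}]'
python3 - <<'E'
from h import *
b=robot.snapshot("side")[:,:,::-1]
cv2.imwrite("pics/side2.png",b)
B=cv2.resize(b[220:340,265:365],None,fx=5,fy=5,interpolation=cv2.INTER_CUBIC)
cv2.imwrite("pics/c2.png",B)
E
python3 to.py .452 -.1125 .039 78.5
```

```text
time_s: 3.78
tcp_pos: [0.4531, -0.1131, 0.0401]
tool_rot: [[0.001, 0.2, 0.98], [-0.0, 0.98, -0.2], [-1.0, -0.0, 0.001]]
contact_force: [-0.8, 0.2, 4.1]
width: 0.0117
t 3.78 p [ 0.4531 -0.1131  0.0401] jaw 78.45 offset units [ 0.043  0.015 -0.047] ang x units -0.009 F [-0.79  0.21  4.11] w 11.7 tilt [ 0.0005 -0.0003] q [-0.43  0.19  1.94 -0.    1.   -1.8 ]
time_s: 4.2
tcp_pos: [0.4521, -0.1126, 0.1279]
tool_rot: [[-0.001, 0.2, 0.98], [0.001, 0.98, -0.2], [-1.0, 0.0, -0.001]]
contact_force: [0.2, -0.3, -0.0]
width: 0.0116
time_s: 4.37
tcp_pos: [0.4555, -0.1142, 0.1514]
tool_rot: [[0.007, 0.2, 0.98], [-0.003, 0.98, -0.2], [-1.0, -0.002, 0.008]]
contact_force: [1.0, -0.4, -0.1]
width: 0.012
t 4.42 p [ 0.4544 -0.1136  0.1492] jaw 78.45 offset units [ 4.409  0.031 -0.124] ang x units -0.009 F [ 0.09 -0.79 -0.83] w 11.5 tilt [ 0.0047 -0.0021] q [-0.43  0.03  1.86  0.    1.25 -1.8 ]
```

View pics/c2.png

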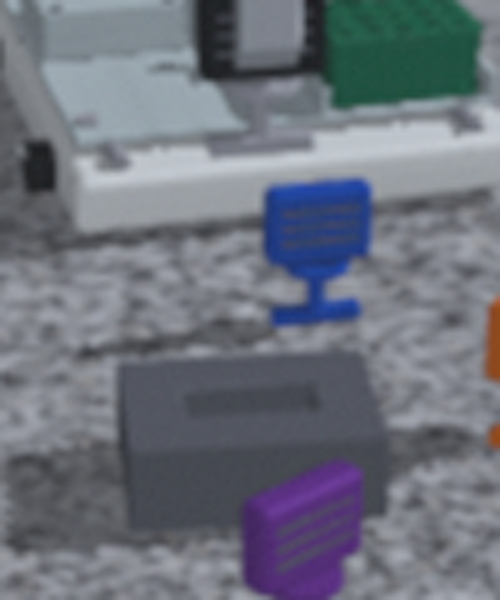

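Run:
```python
from h import *
o=robot.get_obs();p=o["tcp_pos"];R=o["tool_rot"]
z=p[2]-.032+.003
for uv in((306.6,248.4),(328,248.4)):
    q=onz("side",uv,z); print(q.round(4),(R.T@(q-p)).round(4))
im=cv2.imread("pics/top0.png")
# rack red edges
T=lambda x,y:(160+x/5,175+y/5)
a=[onz("top",T(*c),.094) for c in((70,212),(645,268),(655,98),(98,46))]
for i in range(4):
    d=a[(i+1)%4]-a[i];print(np.degrees(np.arctan2(d[1],d[0])).round(2),np.linalg.norm(d).round(4))
cr=cv2.resize(im[235:285,205:255],None,fx=11,fy=11,interpolation=cv2.INTER_CUBIC)
cv2.imwrite("pics/slot.png",cr)
```

```text
[ 0.4412 -0.1072  0.1202] [ 0.0289  0.0037 -0.0144]
[ 0.4729 -0.1194  0.1202] [ 0.0291 -0.0019  0.0191]
-96.7 0.2167
-3.77 0.0654
83.48 0.2123
172.38 0.0647
```

View pics/slot.png

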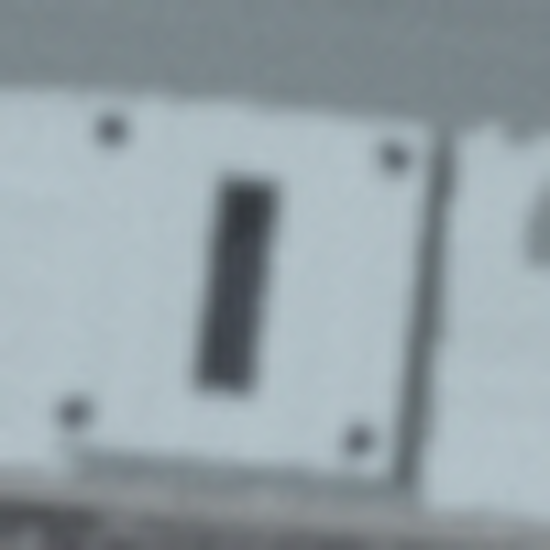

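```bash
python3 - <<'E'
from h import *
T=lambda x,y:(205+x/11-.5,235+y/11-.5)
for c in ([(111,130),(394,157),(358,440),(73,411)],[(218,178),(278,182),(255,393),(195,388)]):
    a=np.array([onz("top",T(*k),.06) for k in c])
    print(a.mean(0).round(4))
    for i in range(4):
        d=a[(i+1)%4]-a[i];print(np.degrees(np.arctan2(d[1],d[0])).round(2),np.linalg.norm(d).round(4))
E
python3 to.py .509 .2025 .15 84
```

```text
[0.5096 0.2043 0.06  ]
-96.55 0.05
173.31 0.0499
83.13 0.0499
-6.64 0.0496
[0.5094 0.2038 0.06  ]
-94.9 0.0106
174.53 0.0372
84.16 0.0105
-5.39 0.037
t 4.42 p [ 0.4544 -0.1136  0.1492] jaw 78.45 offset units [-0.047 12.827 -0.391] ang x units -0.926 F [ 0.09 -0.79 -0.83] w 11.5 tilt [ 0.0047 -0.0021] q [-0.43  0.03  1.86  0.    1.25 -1.8 ]
```

```bash
python3 -m crank '[{"angular":[0,0,0],"offset":[0,0.6,0],"grip":0},{"angular":[0,0,0],"offset":[0,1,-0.03],"grip":0},{"angular":[0,0,0],"offset":[0,1,-0.04],"grip":0},{"angular":[0,0,0],"offset":[0,1,-0.04],"grip":0},{"angular":[0,0,0],"offset":[0,1,-0.04],"grip":0}]'
python3 -m crank '[{"angular":[0,0,0],"offset":[0,1,-0.04],"grip":0},{"angular":[0,0,0],"offset":[0,1,-0.04],"grip":0},{"angular":[0,0,0],"offset":[0,1,-0.04],"grip":0},{"angular":[0,0,0],"offset":[0,1,-0.04],"grip":0},{"angular":[0,0,0],"offset":[0,1,-0.04],"grip":0}]'
python3 -m crank '[{"angular":[0,0,0],"offset":[0,1,-0.04],"grip":0},{"angular":[0,0,0],"offset":[0,1,-0.04],"grip":0},{"angular":[0,0,0],"offset":[0,0.9,0],"grip":0},{"angular":[-0.82,0,0],"offset":[0,0.4,0],"grip":0},{"angular":[0,0,0],"offset":[0,0,0],"grip":0}]'
python3 to.py .5095 .204 .15 83.4
```

```text
time_s: 4.83
tcp_pos: [0.4706, 0.0017, 0.1451]
tool_rot: [[-0.004, 0.201, 0.98], [0.001, 0.98, -0.201], [-1.0, -0.0, -0.004]]
contact_force: [0.4, -0.4, -1.1]
width: 0.0113
time_s: 5.25
tcp_pos: [0.4907, 0.1251, 0.145]
tool_rot: [[-0.004, 0.2, 0.98], [-0.0, 0.98, -0.2], [-1.0, -0.001, -0.004]]
contact_force: [0.2, -0.2, -1.0]
width: 0.0118
time_s: 5.67
tcp_pos: [0.5056, 0.2069, 0.1449]
tool_rot: [[-0.003, 0.111, 0.994], [-0.0, 0.994, -0.111], [-1.0, -0.001, -0.003]]
contact_force: [-0.2, -0.2, -1.2]
width: 0.0114
t 5.67 p [0.5056 0.2069 0.1449] jaw 83.61 offset units [-0.203 -0.097  0.169] ang x units 0.035 F [-0.24 -0.18 -1.23] w 11.4 tilt [-0.0033 -0.0002] q [ 0.23  0.21  1.67  0.    1.27 -1.23]
```

```bash
python3 -m crank '[{"angular":[0,0,0],"offset":[0.5,-0.1,0.17],"grip":0},{"angular":[0.03,0,0],"offset":[0.5,0,0],"grip":0},{"angular":[0,0,0],"offset":[0.5,0,0],"grip":0},{"angular":[0,0,0],"offset":[0,0,0],"grip":0},{"angular":[0,0,0],"offset":[0,0,0],"grip":0}]'
python3 - <<'E'
from h import *
a=robot.snapshot("top")[:,:,::-1];b=robot.snapshot("side")[:,:,::-1]
cv2.imwrite("pics/top3.png",a);cv2.imwrite("pics/side3.png",b)
A=cv2.resize(a[235:285,205:255],None,fx=8,fy=8,interpolation=cv2.INTER_CUBIC)
B=cv2.resize(b[185:235,255:305],None,fx=8,fy=8,interpolation=cv2.INTER_CUBIC)
cv2.imwrite("pics/c3.png",np.hstack([A,B]))
E
python3 to.py .5095 .204 .107 83.4
```

```text
time_s: 6.08
tcp_pos: [0.5092, 0.2006, 0.1075]
tool_rot: [[-0.004, 0.121, 0.993], [-0.001, 0.993, -0.121], [-1.0, -0.002, -0.004]]
contact_force: [-0.3, -0.1, -0.3]
width: 0.0117
t 6.18 p [0.5109 0.2014 0.1095] jaw 83.09 offset units [ 0.102  0.097 -0.068] ang x units -0.052 F [ 0.99 -0.27 -0.04] w 11.4 tilt [-0.0002 -0.0002] q [ 0.22  0.25  1.7  -0.    1.19 -1.23]
```

View pics/c3.png

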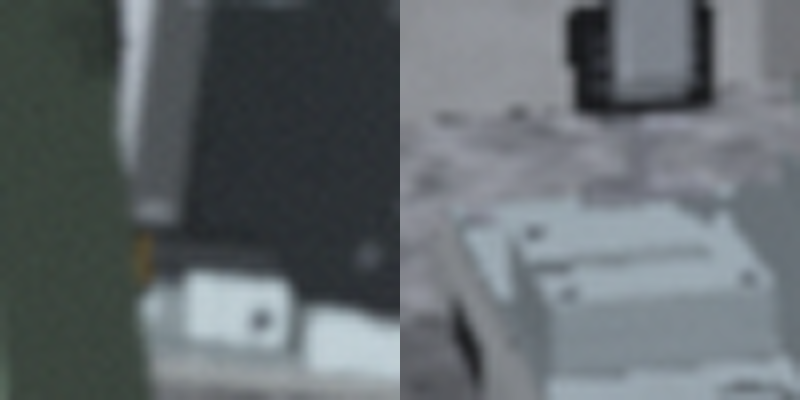

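Run:
```python
from h import *
b=cv2.imread("pics/side3.png").astype(float)
B=np.clip((b[185:225,262:302]-90)*1.9,0,255).astype(np.uint8)
B=cv2.resize(B,None,fx=14,fy=14,interpolation=cv2.INTER_CUBIC)
cv2.imwrite("pics/c3b.png",B)
```

```text
(no output)
```

View pics/c3b.png

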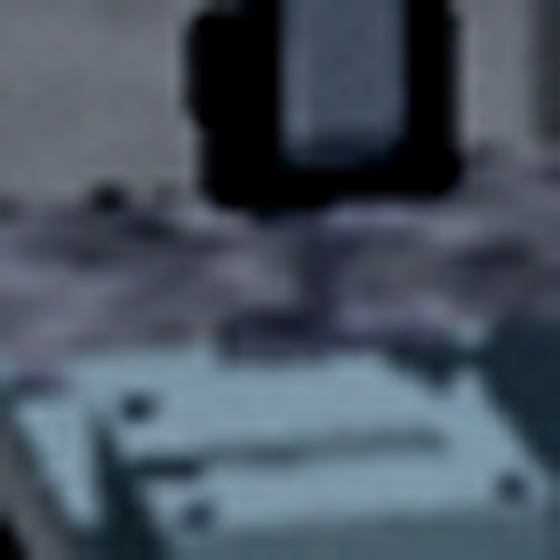

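Run:
```python
from h import *
o=robot.get_obs();p=o["tcp_pos"];R=o["tool_rot"]
S=lambda x,y:(262+x/14-.5,185+y/14-.5)
h=onz("side",S(318,335),p[2]-.029);print("head",h, R.T@(h-p))
for x in(222,415):h=onz("side",S(x,335),p[2]-.029);print("headend",h)
for x,y in((212,455),(325,447),(440,440)):
    s=onz("side",S(x,y),.06);print("slot",s)
for k in((135,405),(515,487),(197,515),(440,375)):print(onz("side",S(*k),.06))
```

```text
head [0.50644895 0.19652427 0.08054838] [ 0.02900176 -0.00536704 -0.00381387]
headend [0.49240642 0.20180713 0.08054838]
headend [0.52065115 0.19118134 0.08054838]
slot [0.49099891 0.20397162 0.06      ]
slot [0.50885139 0.20115355 0.06      ]
slot [0.52697555 0.19776537 0.06      ]
[0.48664524 0.23058682 0.06      ]
[0.53068802 0.17346034 0.06      ]
[0.4805393  0.17921155 0.06      ]
[0.53742654 0.22690658 0.06      ]
```

```bash
cat > ov3.py <<'E'
from ov2 import *
def tog(p,jaw,off):
    a=np.radians(jaw-90);q=(p[0]+off*np.cos(a),p[1]+off*np.sin(a),p[2]-.032,a)
    return [(boxp(q,40,12,26,56),(0,255,0)),(boxp(q,34,8,0,6),(0,0,255))]
if __name__=="__main__":
    a=draw("side",(300,205,42,50),12,tog((.4544,-.1136,.1492),78.45,0),"pics/side2.png",1.3)
    sl=[(boxp((.5095,.204,0,np.radians(-6.6)),62,62,59.9,60),(0,255,255)),(boxp((.5095,.204,0,np.radians(-6.6)),38,11,59.9,60),(0,255,255))]
    b=draw("side",(260,180,50,50),12,tog((.5109,.2014,.1095),83.1,0)+sl,"pics/side3.png",1.3)
    cv2.imwrite("pics/o3a.png",a);cv2.imwrite("pics/o3b.png",b)
E
python3 ov3.py
```

```text
(no output)
```

View pics/o3a.png

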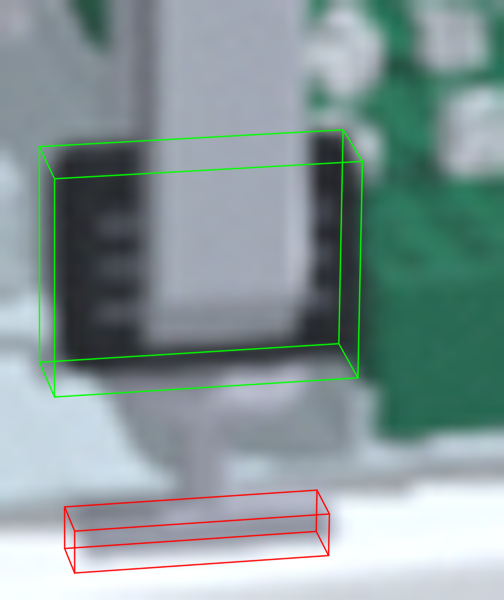

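View pics/o3b.png

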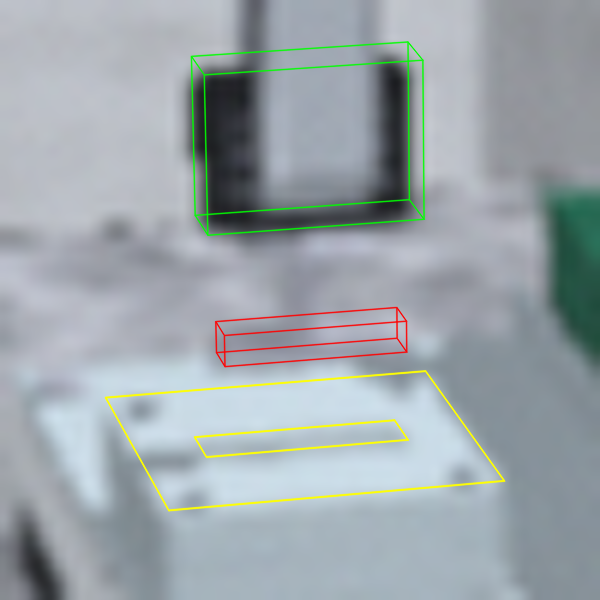

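```bash
python3 to.py .5103 .2038 .096 83.4; python3 -m crank '[{"angular":[-0.05,0,0],"offset":[0.3,0.09,-0.03],"grip":0},{"angular":[0,0,0],"offset":[0.24,0,0],"grip":0},{"angular":[0,0,0],"offset":[0,0,0],"grip":0},{"angular":[0,0,0],"offset":[0,0,0],"grip":0},{"angular":[0,0,0],"offset":[0,0,0],"grip":0}]';python3 to.py .5103 .2038 .096 83.4
```

```text
t 6.18 p [0.5109 0.2014 0.1095] jaw 83.09 offset units [ 0.542  0.093 -0.035] ang x units -0.052 F [ 0.99 -0.27 -0.04] w 11.4 tilt [-0.0002 -0.0002] q [ 0.22  0.25  1.7  -0.    1.19 -1.23]
time_s: 6.6
tcp_pos: [0.5103, 0.2046, 0.0962]
tool_rot: [[0.0, 0.113, 0.994], [-0.0, 0.994, -0.113], [-1.0, -0.0, 0.0]]
contact_force: [0.3, 0.1, -1.1]
width: 0.0114
t 6.6 p [0.5103 0.2046 0.0962] jaw 83.49 offset units [ 0.008 -0.031  0.005] ang x units 0.016 F [ 0.28  0.06 -1.15] w 11.4 tilt [ 0.     -0.0001] q [ 0.22  0.27  1.71 -0.    1.17 -1.23]
```

Run:
```python
from ov3 import *
cv2.imwrite("pics/side4.png",robot.snapshot("side")[:,:,::-1]);cv2.imwrite("pics/top4.png",robot.snapshot("top")[:,:,::-1])
o=robot.get_obs();sl=[(boxp((.5095,.204,0,np.radians(-6.6)),38,11,59.9,60),(0,255,255))]
it=tog(o["tcp_pos"],83.5,0)+sl
b=draw("side",(262,185,40,42),14,[],"pics/side4.png",1.2)
c=draw("side",(262,185,40,42),14,it,"pics/side4.png",1.2)
cv2.imwrite("pics/c4.png",cv2.resize(np.hstack([b,c]),(800,420),interpolation=cv2.INTER_AREA))
cv2.imwrite("pics/c4b.png",b)
```

View pics/c4.png

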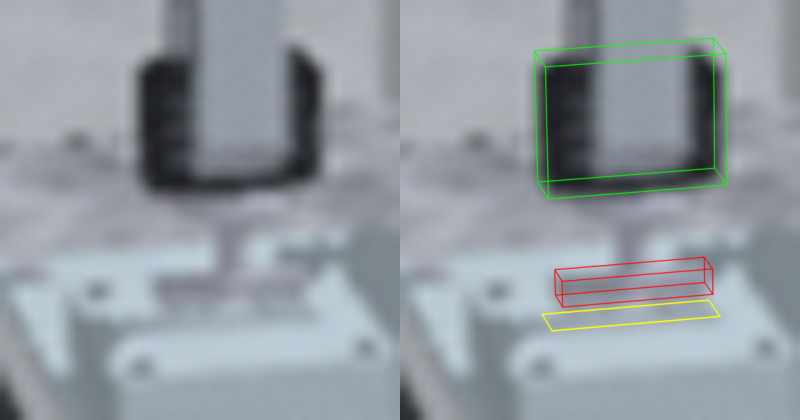

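View pics/c4b.png

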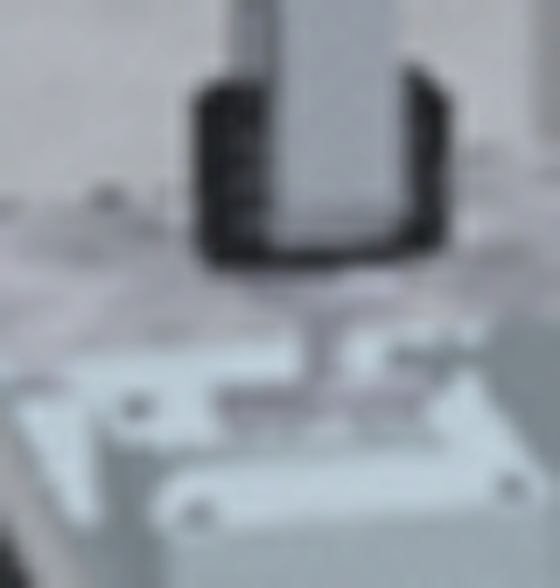

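```bash
python3 -m crank '[{"angular":[0,0,0],"offset":[0.1,-0.02,0],"grip":0},{"angular":[0,0,0],"offset":[0.06,0,0],"grip":0},{"angular":[0,0,0],"offset":[0.04,0,0],"grip":0},{"angular":[0,0,0],"offset":[0,0,0],"grip":0},{"angular":[0,0,0],"offset":[0,0,0],"grip":0}]';python3 to.py .5103 .2038 .09 83.4
```

```text
time_s: 7.12
tcp_pos: [0.5101, 0.204, 0.091]
tool_rot: [[-0.0, 0.114, 0.994], [-0.0, 0.994, -0.114], [-1.0, -0.0, -0.0]]
contact_force: [-0.0, 0.4, -1.3]
width: 0.0112
t 7.12 p [0.5101 0.204  0.091 ] jaw 83.48 offset units [ 0.042 -0.006  0.009] ang x units 0.013 F [-0.05  0.44 -1.31] w 11.2 tilt [-0.0003 -0.0001] q [ 0.22  0.27  1.71  0.    1.16 -1.23]
```

```bash
python3 -m crank '[{"angular":[0,0,0],"offset":[0.04,0,0],"grip":0},{"angular":[0,0,0],"offset":[0.04,0,0],"grip":0},{"angular":[0,0,0],"offset":[0,0,0],"grip":0}]';python3 to.py .5103 .2038 .09 83.4
```

```text
time_s: 7.37
tcp_pos: [0.5101, 0.204, 0.089]
tool_rot: [[-0.0, 0.113, 0.994], [-0.0, 0.994, -0.113], [-1.0, -0.0, -0.0]]
contact_force: [-0.2, 0.8, -0.6]
width: 0.012
t 7.37 p [0.5101 0.204  0.089 ] jaw 83.48 offset units [-0.04  -0.007  0.01 ] ang x units 0.014 F [-0.17  0.8  -0.57] w 12.0 tilt [-0.0003 -0.0001] q [ 0.22  0.28  1.71 -0.    1.15 -1.23]
```

```bash
for i in 1 2 3; do python3 -m crank '[{"angular":[0,0,0],"offset":[0.04,0,0],"grip":0},{"angular":[0,0,0],"offset":[0.04,0,0],"grip":0},{"angular":[0,0,0],"offset":[0,0,0],"grip":0}]' >/dev/null;python3 to.py .5103 .2038 .0755 83.4; done
```

```text
t 7.62 p [0.51   0.204  0.0869] jaw 83.48 offset units [ 0.458 -0.006  0.012] ang x units 0.014 F [ 0.23  0.86 -1.27] w 11.9 tilt [-0.0004 -0.0001] q [ 0.22  0.28  1.71 -0.    1.15 -1.23]
t 7.87 p [0.51   0.204  0.0849] jaw 83.48 offset units [ 0.378 -0.006  0.012] ang x units 0.014 F [ 0.33 -0.17 -0.75] w 11.7 tilt [-0.0005 -0.0001] q [ 0.22  0.28  1.72  0.    1.14 -1.23]
t 8.12 p [0.5104 0.2041 0.0834] jaw 83.49 offset units [ 0.318 -0.011 -0.002] ang x units 0.014 F [-0.76 -0.78  1.23] w 11.7 tilt [0.0002 0.    ] q [ 0.22  0.29  1.72 -0.    1.14 -1.23]
```

Head went through the slot cleanly, with first plate contact at TCP z of about 0.084 as predicted. Pressing down in small steps.

```bash
for i in 1 2; do python3 -m crank '[{"angular":[0,0,0],"offset":[0.04,0,0],"grip":0},{"angular":[0,0,0],"offset":[0.04,0,0],"grip":0},{"angular":[0,0,0],"offset":[0.04,0,0],"grip":0},{"angular":[0,0,0],"offset":[0,0,0],"grip":0}]' >/dev/null;python3 to.py .5103 .2038 .075 83.4; done
```

```text
t 8.45 p [0.5104 0.2041 0.0805] jaw 83.48 offset units [ 0.219 -0.011 -0.002] ang x units 0.014 F [-1.39 -0.7   4.11] w 11.8 tilt [0.0003 0.0001] q [ 0.22  0.29  1.72 -0.    1.13 -1.23]
t 8.78 p [0.5104 0.2041 0.0778] jaw 83.48 offset units [ 0.11  -0.011 -0.003] ang x units 0.014 F [-2.2 -0.7  7.5] w 12.0 tilt [0.0003 0.    ] q [ 0.22  0.29  1.72 -0.    1.13 -1.23]
```

```bash
python3 -m crank '[{"angular":[0,0,0],"offset":[0.05,0,0],"grip":0},{"angular":[0,0,0],"offset":[0.04,0,0],"grip":0},{"angular":[0,0,0],"offset":[0,0,0],"grip":0}]' 60 >/dev/null;python3 to.py .5103 .2038 .075 83.4
```

```text
t 9.03 p [0.5105 0.2041 0.0758] jaw 83.49 offset units [ 0.034 -0.011 -0.006] ang x units 0.015 F [-2.91 -1.35  8.62] w 11.6 tilt [ 0.0004 -0.    ] q [ 0.22  0.3   1.72 -0.    1.12 -1.23]
```

```bash
python3 -m crank '[{"angular":[0.5,0,0],"offset":[0,0,0],"grip":0},{"angular":[0.5,0,0],"offset":[0,0,0],"grip":0},{"angular":[0.5,0,0],"offset":[0,0,0],"grip":0},{"angular":[0,0,0],"offset":[0,0,0],"grip":0}]' >/dev/null;python3 to.py .5103 .2038 .075 -6.6
python3 - <<'E'
from plant import robot
print(robot.get_obs()["ft_torque"])
E
python3 -m crank '[{"angular":[0.6,0,0],"offset":[0,0,0],"grip":0},{"angular":[0.6,0,0],"offset":[0,0,0],"grip":0},{"angular":[0.6,0,0],"offset":[0,0,0],"grip":0},{"angular":[0,0,0],"offset":[0,0,0],"grip":0}]' >/dev/null;python3 to.py .5103 .2038 .075 -6.6
python3 - <<'E'
from plant import robot
print(robot.get_obs()["ft_torque"])
E
```

```text
t 9.37 p [0.5116 0.2044 0.0765] jaw 74.39 offset units [ 0.059 -0.035 -0.045] ang x units 13.498 F [-1.67 -0.46  7.67] w 11.5 tilt [0.003  0.0007] q [ 0.22  0.3   1.72  0.    1.12 -1.08]
[-0.10026552  0.3842207  -0.01574451]
t 9.7 p [0.5121 0.2043 0.0766] jaw 63.57 offset units [ 0.064 -0.051 -0.054] ang x units 11.694 F [-0.08 -0.57  7.63] w 11.5 tilt [0.004  0.0007] q [ 0.22  0.3   1.72 -0.    1.12 -0.89]
[-0.11377078  0.17878137  0.00918399]
```

```bash
python3 -m crank '[{"angular":[0,0,0],"offset":[0.05,-0.02,-0.03],"grip":0},{"angular":[0.5,0,0],"offset":[0,0,0],"grip":0},{"angular":[0.6,0,0],"offset":[0,0,0],"grip":0},{"angular":[0.6,0,0],"offset":[0,0,0],"grip":0},{"angular":[0,0,0],"offset":[0,0,0],"grip":0}]' >/dev/null;python3 to.py .5103 .2038 .075 -6.6
python3 - <<'E'
from plant import robot
print(robot.get_obs()["ft_torque"])
E
```

```text
t 10.12 p [0.5119 0.2043 0.0758] jaw 53.36 offset units [ 0.032 -0.055 -0.038] ang x units 9.994 F [ 0.2  -0.32  9.25] w 11.6 tilt [0.0055 0.001 ] q [ 0.22  0.3   1.72 -0.    1.12 -0.71]
[-0.08497034  0.08375235  0.02105813]
```

```bash
python3 -m crank '[{"angular":[0,0.03,-0.03],"offset":[0.01,-0.02,-0.02],"grip":0},{"angular":[0.7,0,0],"offset":[0,0,0],"grip":0},{"angular":[0.7,0,0],"offset":[0,0,0],"grip":0},{"angular":[0.7,0,0],"offset":[0,0,0],"grip":0},{"angular":[0.7,0,0],"offset":[0,0,0],"grip":0}]' >/dev/null;python3 to.py .5103 .2038 .075 -6.6
python3 -m crank '[{"angular":[0.7,0,0],"offset":[0,0,0],"grip":0},{"angular":[0.7,0,0],"offset":[0,0,0],"grip":0},{"angular":[0.7,0,0],"offset":[0,0,0],"grip":0},{"angular":[0,0,0],"offset":[0,0,0],"grip":0}]' >/dev/null;python3 to.py .5103 .2038 .075 -6.6
python3 - <<'E'
from plant import robot
print(robot.get_obs()["ft_torque"])
E
```

```text
t 10.53 p [0.5116 0.2044 0.0758] jaw 36.49 offset units [ 0.031 -0.055 -0.012] ang x units 7.181 F [ 0.26 -0.34  9.07] w 11.2 tilt [0.002  0.0006] q [ 0.22  0.3   1.72  0.    1.12 -0.41]
t 10.87 p [0.5115 0.2044 0.0757] jaw 23.94 offset units [ 0.028 -0.052  0.001] ang x units 5.091 F [ 1.09 -0.37  8.11] w 11.7 tilt [0.0018 0.0006] q [ 0.22  0.3   1.72  0.    1.12 -0.2 ]
[-0.0275249  -0.01513507 -0.04107029]
```

```bash
python3 -m crank '[{"angular":[0.7,0,0],"offset":[0.02,-0.02,0],"grip":0},{"angular":[0.7,0,0],"offset":[0,0,0],"grip":0},{"angular":[0.7,0,0],"offset":[0,0,0],"grip":0},{"angular":[0.7,0,0],"offset":[0,0,0],"grip":0}]' >/dev/null
python3 -m crank '[{"angular":[0.7,0,0],"offset":[0,0,0],"grip":0},{"angular":[0.7,0,0],"offset":[0,0,0],"grip":0},{"angular":[0.7,0,0],"offset":[0,0,0],"grip":0},{"angular":[0.15,0,0],"offset":[0,0,0],"grip":0},{"angular":[0,0,0],"offset":[0,0,0],"grip":0}]' >/dev/null;python3 to.py .5103 .2038 .075 -6.6
python3 - <<'E'
from plant import robot
print(robot.get_obs()["ft_torque"])
E
```

```text
t 11.62 p [0.5111 0.2042 0.0753] jaw -6.25 offset units [ 0.012 -0.03   0.018] ang x units 0.059 F [-0.17 -0.11  9.71] w 11.6 tilt [0.0019 0.0006] q [0.22 0.3  1.72 0.   1.12 0.33]
[-0.10652541 -0.04468177  0.07514457]
```

```bash
python3 -m crank '[{"angular":[0.05,0,0],"offset":[0,-0.04,0],"grip":0},{"angular":[0,0,0],"offset":[-0.05,0,0],"grip":0},{"angular":[0,0,0],"offset":[-0.05,0,0],"grip":0},{"angular":[0,0,0],"offset":[0,0,0],"grip":0}]' >/dev/null;python3 to.py .5095 .2038 .079 -6.6
python3 -m crank '[{"angular":[0,0,0],"offset":[-0.03,0,0],"grip":0},{"angular":[0,0,0],"offset":[-0.03,0,0],"grip":0},{"angular":[0,0,0],"offset":[0,0,0],"grip":0}]' >/dev/null;python3 to.py .5095 .2038 .079 -6.6
```

```text
t 11.95 p [0.511  0.2042 0.078 ] jaw -6.51 offset units [-0.041 -0.056  0.023] ang x units 0.015 F [1.2  0.08 6.21] w 11.1 tilt [0.0039 0.0006] q [ 0.22  0.29  1.72 -0.    1.13  0.34]
t 12.2 p [0.5109 0.2042 0.0792] jaw -6.51 offset units [ 0.006 -0.056  0.022] ang x units 0.014 F [1.96 0.35 6.56] w 11.7 tilt [0.0039 0.0006] q [ 0.22  0.29  1.72 -0.    1.13  0.34]
```

```bash
python3 -m crank '[{"angular":[0,0,0],"offset":[-0.03,0,0],"grip":0},{"angular":[0,0,0],"offset":[0,0,0],"grip":0}]' >/dev/null;python3 to.py .5095 .2038 .079 -6.6
python3 -m crank '[{"angular":[0,0,0],"offset":[-0.03,0,0],"grip":0},{"angular":[0,0,0],"offset":[0,0,0],"grip":0}]' >/dev/null;python3 to.py .5095 .2038 .079 -6.6
```

```text
t 12.37 p [0.5109 0.2042 0.0798] jaw -6.52 offset units [ 0.032 -0.055  0.022] ang x units 0.014 F [ 1.95 -0.48  5.15] w 11.7 tilt [0.0038 0.0006] q [ 0.22  0.29  1.72 -0.    1.13  0.34]
t 12.53 p [0.5105 0.2042 0.0801] jaw -6.52 offset units [ 0.043 -0.038  0.019] ang x units 0.013 F [ 3.16 -0.13  4.14] w 11.7 tilt [0.0028 0.0006] q [ 0.22  0.29  1.72 -0.    1.13  0.34]
```

```bash
python3 -m crank '[{"angular":[0,0,0],"offset":[-0.03,0,0],"grip":0},{"angular":[0,0,0],"offset":[0,0,0],"grip":0}]' >/dev/null;python3 to.py .5095 .2038 .079 -6.6
python3 -m crank '[{"angular":[0,0,0],"offset":[-0.03,0,0],"grip":0},{"angular":[0,0,0],"offset":[0,0,0],"grip":0}]' >/dev/null;python3 to.py .5095 .2038 .079 -6.6
python3 - <<'E'
from ov3 import *
cv2.imwrite("pics/side5.png",robot.snapshot("side")[:,:,::-1])
b=draw("side",(255,180,50,50),11,[],"pics/side5.png",1.3)
cv2.imwrite("pics/c5.png",b)
E
```

```text
t 12.7 p [0.5096 0.2041 0.0801] jaw -6.53 offset units [ 0.045 -0.002  0.012] ang x units 0.012 F [4.11 0.09 3.86] w 11.4 tilt [0.0009 0.0004] q [0.22 0.29 1.72 0.   1.13 0.34]
t 12.87 p [0.5095 0.2041 0.0801] jaw -6.53 offset units [0.045 0.003 0.01 ] ang x units 0.012 F [ 5.94  1.22 -0.21] w 12.1 tilt [0.0008 0.0004] q [0.22 0.29 1.72 0.   1.13 0.34]
```

View pics/c5.png

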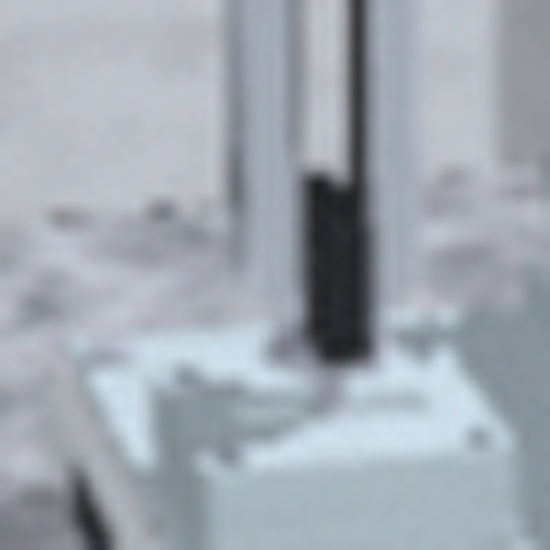

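```bash
python3 -m crank '[{"angular":[0,0,0],"offset":[0,0.04,0],"grip":0},{"angular":[0,0,0],"offset":[0,0,0],"grip":0}]' >/dev/null;python3 to.py .5095 .2038 .079 -6.6
python3 -m crank '[{"angular":[0,0,0],"offset":[0,0.04,0],"grip":0},{"angular":[0,0,0],"offset":[0,0,0],"grip":0}]' >/dev/null;python3 to.py .5095 .2038 .079 -6.6
```

```text
t 13.08 p [0.5096 0.2041 0.0801] jaw -6.53 offset units [ 0.045 -0.001  0.011] ang x units 0.011 F [4.99 1.21 0.6 ] w 11.8 tilt [-0.0015  0.0005] q [0.22 0.29 1.72 0.   1.13 0.34]
t 13.25 p [0.5097 0.204  0.0801] jaw -6.53 offset units [ 0.045 -0.006  0.008] ang x units 0.012 F [3.26 1.51 2.53] w 11.7 tilt [-0.0035  0.0004] q [0.22 0.29 1.72 0.   1.14 0.34]
```

z stalls at 0.0801 (head underside at 12 mm) and the lift force falls away, so the head has seated in the catch. Releasing now.

```bash
python3 -m crank '[{"angular":[0,0,0],"offset":[0,0,0],"grip":16},{"angular":[0,0,0],"offset":[0,0,0],"grip":20},{"angular":[0,0,0],"offset":[0,0,0],"grip":28},{"angular":[0,0,0],"offset":[0,0,0],"grip":32},{"angular":[0,0,0],"offset":[0,0,0],"grip":32}]' 
python3 to.py .5095 .2038 .079 -6.6
python3 - <<'E'
from ov3 import *
cv2.imwrite("pics/side6.png",robot.snapshot("side")[:,:,::-1])
b=draw("side",(255,180,50,50),11,[],"pics/side6.png",1.3)
cv2.imwrite("pics/c6.png",b)
E
```

```text
time_s: 13.67
tcp_pos: [0.5078, 0.2031, 0.079]
tool_rot: [[-0.007, 0.994, -0.113], [-0.001, -0.113, -0.994], [-1.0, -0.007, 0.002]]
contact_force: [0.9, -0.3, 0.5]
width: 0.032
t 13.67 p [0.5078 0.2031 0.079 ] jaw -6.52 offset units [-0.001  0.066 -0.034] ang x units 0.014 F [ 0.95 -0.27  0.53] w 32.0 tilt [-0.0074 -0.0014] q [0.22 0.29 1.72 0.   1.14 0.34]
```

View pics/c6.png

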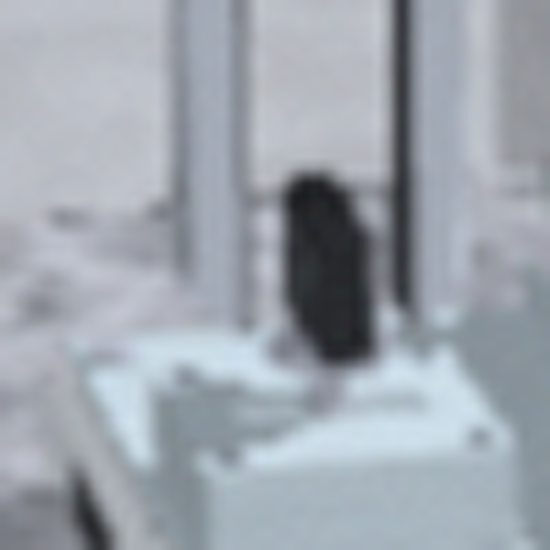

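```bash
python3 -m crank '[{"angular":[0,0,0],"offset":[-0.4,0,0],"grip":40},{"angular":[0,0,0],"offset":[-0.8,0,0],"grip":40},{"angular":[0,0,0],"offset":[-1,0,0],"grip":40},{"angular":[0,0,0],"offset":[-1,0,0],"grip":40},{"angular":[0,0,0],"offset":[-0.4,0,0],"grip":40}]' 
python3 -m crank '[{"angular":[0,0,0],"offset":[0,0,-1],"grip":40},{"angular":[0,0,0],"offset":[0,0,-1],"grip":40},{"angular":[0,0,0],"offset":[0,0,-1],"grip":40},{"angular":[0,0,0],"offset":[0,0,-1],"grip":40},{"angular":[0,0,0],"offset":[0,0,-1],"grip":40}]'
python3 - <<'E'
from ov3 import *
cv2.imwrite("pics/side7.png",robot.snapshot("side")[:,:,::-1]);cv2.imwrite("pics/top7.png",robot.snapshot("top")[:,:,::-1])
a=np.radians(-96.6);q=(.5095,.204,.048,a)
it=[(boxp(q,40,12,26,56),(0,255,0))]
o=[draw("side",(260,180,40,44),10,i,"pics/side7.png",1.5) for i in([],it)]
cv2.imwrite("pics/c7.png",np.hstack(o))
o=[draw("top",(205,235,40,44),10,i,"pics/top7.png",1.2) for i in([],it)]
cv2.imwrite("pics/c7t.png",np.hstack(o))
E
```

```text
time_s: 14.13
tcp_pos: [0.5119, 0.2041, 0.1745]
tool_rot: [[0.002, 0.994, -0.113], [0.001, -0.113, -0.994], [-1.0, 0.002, -0.001]]
contact_force: [0.1, 0.2, 0.8]
width: 0.0401
time_s: 14.55
tcp_pos: [0.5235, 0.3287, 0.1697]
tool_rot: [[-0.005, 0.994, -0.114], [-0.001, -0.114, -0.994], [-1.0, -0.005, 0.002]]
contact_force: [-0.3, 0.5, -0.1]
width: 0.0393
```

View pics/c7.png

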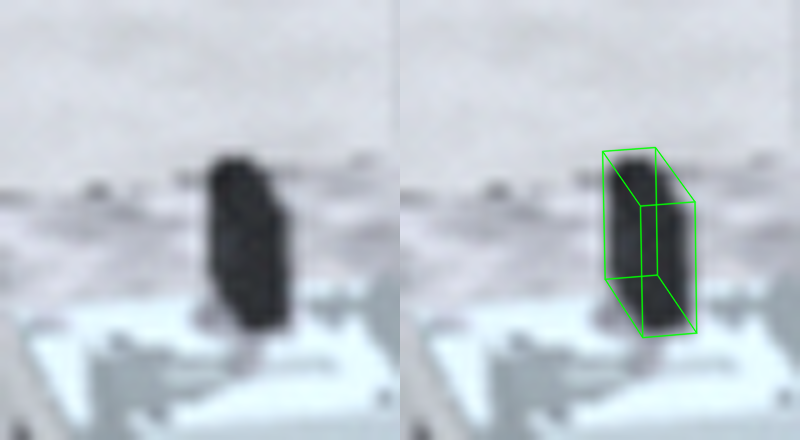

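View pics/c7t.png

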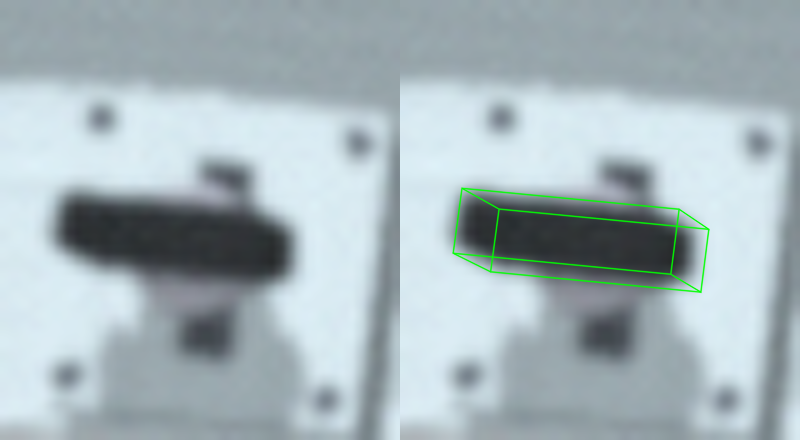

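The side view shows the handle at about (285,205), upright. In the top view it sits at about (222,259), square across the slot, matching the model of the locked pose to about 1 px. The arm is well clear, so I'll let it settle and hand in.

```bash
python3 -m crank '[{"angular":[0,0,0],"offset":[0,0,0],"grip":40},{"angular":[0,0,0],"offset":[0,0,0],"grip":40},{"angular":[0,0,0],"offset":[0,0,0],"grip":40}]'
python3 - <<'E'
from h import *
n=robot.snapshot("top");b=cv2.imread("pics/top7.png")[:,:,::-1]
print(np.abs(n.astype(int)-b)[245:275,205:245].mean())
print(robot.finish_job())
E
```

```text
time_s: 14.9
tcp_pos: [0.5236, 0.3266, 0.1696]
tool_rot: [[-0.005, 0.993, -0.115], [-0.001, -0.115, -0.993], [-1.0, -0.005, 0.002]]
contact_force: [-0.9, -0.7, 0.9]
width: 0.0399
1.3616666666666666
the job is handed in; nothing more can be done
None
```

The toggle pin is locked upright across the slot, and I handed the job in at about 15 s of the 58 s allowed.

**What I did:** I took the black-handled toggle out of its stand and lowered its head through the slot. I pressed it down to about 16.5 mm below the block's top, with at most about 10 N. I then turned it a quarter turn clockwise (seen from above), let the spring lift it, released it, and backed the arm away. The coloured look-alikes were not touched.

**Checks that agreed:**
- **Seating:** when let up, the pin stopped at TCP height 80.1 mm, which puts the head's underside 12 mm below the top. The lift force then dropped to about zero, which means the head was held in the catch.
- **After release:** both cameras show the handle upright and square across the slot, within about 1 pixel of the expected locked pose. It had not moved by the last picture before hand-in.

**Checks that disagreed:**
- **Slot position:** the two cameras differed by 1–2 mm on where the slot was.
- **Pin in the jaws:** estimates of its offset along the handle ranged from -3 to +2 mm. Neither difference mattered, because the head went in without touching the edges.
- **Sideways force:** there was up to about 6 N along x just before release. I eased it to about 3 N before opening the fingers.

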